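# Clamp a gel cassette upright in its casting stand

### The job

Get the gel cassette ready for pouring: stand it upright on its thin foot edge on the rubber gasket in the casting stand's slot, in the middle of the slot, with its pouring edge up and the short glass plate facing the front of the stand. The gasket's height is adjustable, so set the cassette down by feel, neither dropping it nor squashing the gasket flat, and let go. Then swing the stand's weighted lever over and lower it gently, without letting it fall, to rest on top of the cassette. It is glass: do not ram it, and leave the other things where they are.

Things in the scene. Friction and masses are not known exactly. Their poses are not given: they have to be found in the camera images.
- cassette: Gel cassette: two clear glass plates held by two grey plastic side clamps; 96 long (x), 68 wide (y), 14 mm thick (z), 0.12-0.24 kg. Starts flat on its long plate. Origin: centre of the underside as it lies; +x to the pouring edge, -x to the foot edge, +z out of the short plate. Grip it across the clamps (68 mm; 10 wide, 14 thick, from the foot edge to 6 mm short of the pouring edge).
- pour_edge (a point): On the cassette: middle of the pouring edge (48 mm along +x from its centre, 7 mm above its underside). Here the long plate (3.5 mm thick, 2.5 to 6 mm above the underside) stands out 14 mm past the short one. Up when it stands.
- foot_edge (a point): On the cassette: middle of the foot edge (48 mm along -x, 7 mm above the underside), where plates and clamps are flush. Rests on the gasket when it stands.
- short_plate_face (a point): On the cassette: on the outer face of the short plate, 11 mm above the underside, 7 mm from the centre towards the foot. Faces the front of the stand in the end.
- casting_stand: White casting stand, fixed; base x -50 to 88, y +-65, 20 mm high. Origin on the bench below the front face of the back panel; front looks to -x. Back panel: front face at x = 0, 52 wide, top at 96 mm. Front lip: inner face at x = -17.5 mm, 6 thick, 92 wide, top at 48 mm; the foot goes between with 3.5 mm to spare. Slot ends at y +-45, top at 42 mm. Bracket behind: x 33 to 67, 41 wide, 143 mm high.
- slot_middle (a point): On the stand: middle of the slot between lip and panel, 8.75 mm in front of the panel, level with the lip's top (48 mm above the bench). The gasket lies in the slot below it on a height-adjustable bed: its top is 22 to 40 mm above the bench, set differently each time and not reported. Feel for it.
- gasket (a joint): Compression of the sprung rubber gasket strip (15.5 x 86 mm) at the bottom of the slot: 0 = free, grows as it is pressed down, flat at 0.006 m; about 2.5 N per mm. The cassette's weight alone presses it 0.5 to 1 mm; with the lever resting on the cassette about 3 mm. It does not tell the bed's height.
- lever (a joint): Steel lever hinged about the stand's y, free-moving, 0.32 kg: 0 = level, pointing to the stand's front over the cassette; pi/2 = straight up; past that it leans back by its weight on a stop at 2.1, where it starts. A rubber pad under it (47 to 73 mm from the hinge, 32 wide, underside 10 mm below the axis) comes to rest on the cassette at -0.25 to 0.25, by the bed's height.
- lever_hinge (a point): On the stand: the lever's hinge axis (along the stand's y), 52 mm behind the panel's front face, 134 mm above the bench.
- lever_grip (a point): On the lever: centre of its steel cross bar, 45 mm long along the stand's y, 28 mm thick round; can be pinched by its two flat ends. With the lever level it lies 135 mm in front of the hinge and 4 mm above it; it moves on a circle about the hinge. About 2.5 N there carries the lever's weight.
- comb: White well comb, 54 x 28 x 5 mm, lying on the bench. Bystander. Origin under its bar's centre.
- timer: White bench timer, 62 x 62 x 18 mm. Bystander. Origin at the centre of its underside.
- dropper_bottle: Small brown dropper bottle, 31 mm across, 107 mm high. Bystander. Origin at the centre of its underside.
- beaker: Glass beaker, 72 mm across, 87 mm high. Bystander. Origin at the centre of its underside.
- tweezers: Steel tweezers, 130 mm long, lying on the bench. Bystander. Origin at the centre of their underside.
Mind the look-alikes: they are no part of the job. What is shaped like the cassette but blue or brown is not meant.

How it is judged:
By the outcome, as a careful person would: the job done as asked, in the order asked, and still so for the second after the job is handed in, with the robot touching nothing.
It also fails if it takes over 72 s, if anything falls off the work surface, if the arm or the gripper's body presses on something with over 40 N, if the wrist force passes 120 N, or if a joint passes its speed limit or range.

### The arm

A 6-joint arm with a two-finger parallel gripper is mounted at the origin on a cart in front of the work surface, level with it; the furniture and walls round the work are solid. World frame = base frame: x ahead of the robot, y to its left, z up, the work surface at z = 0. Lengths are in m, angles in rad, forces in N, time in s.
With the tool pointing down it reaches from about 0.25 to 0.725 m from the base axis. Payload 4 kg.
Tool frame: the origin (TCP) lies on the centre line of the jaws, within the pads' length; the fingertips stand ahead of it and the grasp point (between the pads) lies 3 mm ahead of it (bot.tcp_to_tips is the z of the fingertips in the tool frame, in m); z points along the fingers, y is the line along which they close (so a half turn about z gives the same grasp; the last joint's range is limited). The gripper opens to 85 mm and grips with 20 to 120 N. Pads are 22 mm wide; open, the fingers measure 114 mm over their backs; the gripper's body (76 mm by 85 mm) begins 54 mm behind the grasp point. The pads swing forward as they close: fully open they stand 13 mm farther back than shut.
Start: joints at [1.337, 0.241, 0.005, 1.335, 0, 1.571], TCP at [0.116, 0.486, 0.253] pointing down, gripper open.
Joint ranges: [-2.72, 2.72], [-1.05, 1.87], [-1.09, 1.28], [-1.99, 2.15], [-1.42, 1.44], [-3.14, 3.14]. Speed limits (rad/s): [2.79, 2.79, 3.14, 3.14, 3.14, 3.14].

### API

Orientations are given as a unit quaternion [x, y, z, w].
In Python, from workcell import telemetry, camera, camera_params, ticket, boxes_of, cut_out, spot_point, bot gives the robot as it stands.
- The arm moves only by the shell command python3 -m creep 'ROWS'. ROWS is text: rows parted by semicolons, each of 5 numbers parted by spaces: the opening, from 0 (shut) to 1 (fully open), then the shift along the tool's x, y, z in units of 150 mm (1.0 is 150 mm), then the turn about the tool's z in units of 180 degrees (1.0 is 180 degrees). In form: claw x y z turn; .... A call has 1 to 12 rows; each row is the pose to reach, as a shift and turn from the pose commanded when the call began, along the tool's axes at that moment, turning the shorter way round; what a row does not reach only later rows make up. A row lasts 1/8 s, in which the tool goes at most 62.5 mm and 10.7 degrees, less where a joint would pass 70% of its speed; a pose out of reach is approached as far as the arm can. A call with a number of a shift or a turn outside -1 to 1 is refused whole. A call with a gripper value outside its range is refused whole. The fingers move at their own pace and stop on an object; the grip force is fixed at half the most. Time passes only in rows, so rows that repeat a pose let the fingers close. It gives the time, the measured TCP pose, the force, the opening and the grip force at its end, in the units of the state.
- telemetry.get_obs(): the state, without advancing time (a new reading comes with each control period).
- camera(name): name is "side" or "top" or "wrist"; returns the picture (384x512x3 uint8, red, green, blue); there is no depth.
- camera_params(name): a dict with "camera_matrix" (3x3 intrinsics, pixels), "k1" (the pictures are not rectified: a ray, as slopes to the right and down, at radius r is drawn at 1 + k1 r^2 times it, then the intrinsics apply), "eye" and "attitude" of the camera in the world. Camera axes: x right, y down, z forward; pixel columns grow to the right and rows downward; lengths in m; the calibration is good to about 2 mm. A picture is of the moment at which its call begins: read the wrist's pose just before it. camera_params takes no time and is no camera call; for the wrist camera it gives the pose at the moment of the call.
- ticket.job_done(): hands the job in; it is judged then, once.
Trained networks look in the newest picture that a camera, given by its name, has taken for a name from the list of things; names that differ only in an ending like _2 or _b are one class to them, and where a whole thing is asked for, a point or a joint stands for the part that bears it (a point fixed in the world has none). Each returns a list of dicts, best first, with "conf" (0 to 1); they miss things now and then, are a little off and sometimes report something else, mostly with a low value. They report only what shows in the picture. A call takes as long as a camera call. They do not tell look-alikes from the thing itself.
- boxes_of(thing, camera): "at" ([x, y, z] in m, in world coordinates, good to about 4 mm: the middle of the surface that is visible of it).
- cut_out(thing, camera): "pixels" (384x512 bool, what is visible of it).
- spot_point(thing, camera): "at" ([x, y, z] in m, in world coordinates, good to about 4 mm: a listed point, or the origin of a listed thing).
The state is a dict: "clock": time; "joint_pos": joint angles; "joint_vel": joint speeds; "tau": joint torques, N m; "eef_pos": TCP position; "tool_rot": TCP orientation; "ft_force": force on the tool from outside, world axes, zero at the start; "ft_torque": the same for the moment, N m; "grip_width": finger opening in m; "grasp_force": force on a finger pad.
Only numpy, scipy, OpenCV 4.12 (cv2) and the standard library are available. Lean on these libraries where they do the work, as an engineer would, in place of code of your own. Each camera call takes 0.05 s, during which the arm holds its last target. There are 200 camera calls.

## Working session

There is one attempt and no reset: what is moved stays moved. The work goes in short steps, Python scripts to look and compute and a shell command to move; the robot and the scene stay as the last step left them, time stands still between calls to the robot, and variables do not carry over. Pictures are saved under pics/ and viewed, at most 10 in all, crops included, and the job is handed in when it is done.

```bash
ls; mkdir -p pics; cat > h.py <<'E'
import numpy as np,cv2
from workcell import telemetry,camera,camera_params,ticket,boxes_of,cut_out,spot_point,bot
np.set_printoptions(precision=4,suppress=True)
def snap(n,f):
    im=camera(n); cv2.imwrite('pics/'+f,cv2.cvtColor(im,cv2.COLOR_RGB2BGR)); return im
E
python3 - <<'E'
from h import *
o=telemetry.get_obs(); print({k:np.round(v,4) for k,v in o.items()}, bot.tcp_to_tips)
a=snap('side','s1.png');b=snap('top','t1.png')
cv2.imwrite('pics/both.png',cv2.resize(cv2.cvtColor(np.hstack([b,a]),cv2.COLOR_RGB2BGR),(800,300)))
for c in ('top','side'):
    print(c,camera_params(c))
    for t in ('cassette','pour_edge','foot_edge','short_plate_face','casting_stand','slot_middle','lever_hinge','lever_grip'):
        print(t,[(np.round(d['at'],3),round(d['conf'],2)) for d in spot_point(t,c)[:4]])
for t in ('comb','timer','dropper_bottle','beaker','tweezers'):
    print(t,[(np.round(d['at'],3),round(d['conf'],2)) for d in spot_point(t,'top')[:2]])
E
```

```text
pics
{'clock': np.float64(0.0), 'joint_pos': array([1.337 , 0.2414, 0.0037, 1.3352, 0.    , 1.5708]), 'joint_vel': array([0.0009, 0.0001, 0.0006, 0.0014, 0.0008, 0.0008]), 'tau': array([ -0.0001, -37.2316,  25.2409,   0.0168,  -0.0001,   0.    ]), 'eef_pos': array([0.1157, 0.4858, 0.2524]), 'tool_rot': array([ 0.1166,  0.9932, -0.001 , -0.0001]), 'ft_force': array([-0.0226, -0.8169, -0.424 ]), 'ft_torque': array([-0.0217,  0.0052,  0.0254]), 'grasp_force': np.float64(0.0), 'grip_width': np.float64(0.0857)} 0.022
top {'camera_matrix': array([[434.5739,   0.    , 259.9478],
       [  0.    , 434.5739, 192.8352],
       [  0.    ,   0.    ,   1.    ]]), 'k1': -0.008150115095727797, 'eye': array([ 0.3307, -0.1226,  1.5161]), 'attitude': array([ 0.7098, -0.7015,  0.0412, -0.0482])}
cassette [(array([ 0.528, -0.202, -0.002]), 0.93), (array([ 0.508, -0.032, -0.001]), 0.88), (array([ 0.503, -0.367,  0.002]), 0.61), (array([0.554, 0.185, 0.048]), 0.36)]
pour_edge [(array([ 0.483, -0.076,  0.005]), 0.88), (array([ 0.518, -0.249,  0.008]), 0.78), (array([ 0.467, -0.391,  0.007]), 0.6)]
foot_edg
[... 1116 characters left out ...]
56,  0.004]), 0.7), (array([ 0.545, -0.341,  0.007]), 0.55)]
short_plate_face [(array([ 0.511, -0.362,  0.007]), 0.9), (array([ 0.512, -0.029,  0.012]), 0.76)]
casting_stand [(array([ 0.554,  0.193, -0.001]), 0.83)]
slot_middle [(array([0.555, 0.179, 0.052]), 0.61), (array([ 0.385, -0.045,  0.002]), 0.51)]
lever_hinge [(array([0.541, 0.244, 0.132]), 0.9)]
lever_grip [(array([0.519, 0.314, 0.247]), 0.63)]
comb [(array([ 0.384, -0.051,  0.002]), 0.48)]
timer [(array([ 0.378,  0.256, -0.002]), 0.82)]
dropper_bottle [(array([ 0.369,  0.058, -0.003]), 0.56)]
beaker [(array([ 0.455, -0.491,  0.003]), 0.73)]
tweezers [(array([ 0.373, -0.143, -0.   ]), 0.59), (array([ 0.384, -0.05 ,  0.002]), 0.31)]
```

View pics/t1.png

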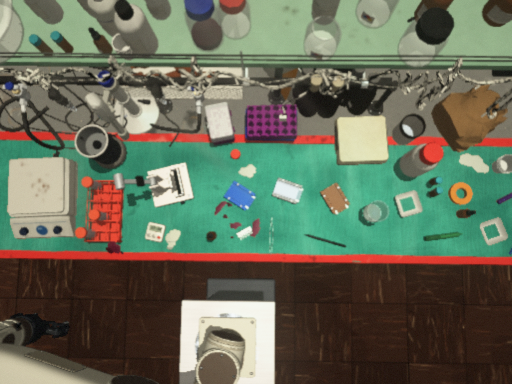

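View pics/s1.png

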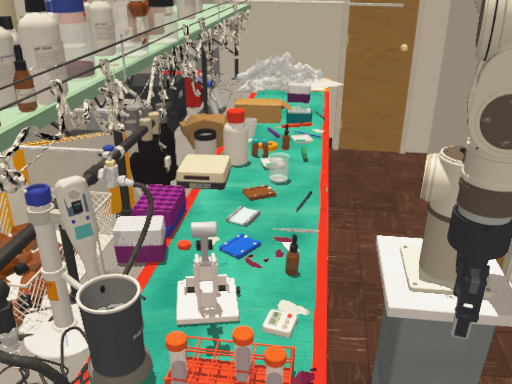

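The clear cassette is the middle look-alike at about (288,190) in the top picture; blue is at (239,194) and brown at (335,198). The stand is at (168,185) with its lever leaning back to the left, so its front faces the cassette. I'll move above the cassette's pouring end.

```bash

python3 -m creep '1 -0.75 -0.805 0 0;1 -0.75 -0.805 0 0;1 -0.75 -0.805 0 0'
python3 -m creep '1 -0.75 -0.805 0 0;1 -0.75 -0.805 0 0;1 -0.75 -0.805 0 0'
python3 -m creep '1 -0.75 -0.805 0 0;1 -0.75 -0.805 0 0;1 -0.75 -0.805 0 0'
python3 -m creep '1 -0.75 -0.805 0 0;1 -0.75 -0.805 0 0;1 -0.75 -0.805 0 0'
python3 -m creep '1 -0.75 -0.805 0 0.06;1 -0.75 -0.805 0 0.12;1 -0.75 -0.805 0 0.18;1 -0.75 -0.805 0 0.24;1 -0.75 -0.805 0 0.3;1 -0.75 -0.805 0 0.36;1 -0.75 -0.805 0 0.42;1 -0.75 -0.805 0.2 0.48;1 -0.75 -0.805 0.3 0.517;1 -0.75 -0.805 0.3 0.517;1 -0.75 -0.805 0.3 0.517'
cat >> h.py <<'E'
from scipy.spatial.transform import Rotation as R
def tgt(p,yaw=None,pos=None):
    """shift in creep units to bring TCP to p and tool-y yaw(deg)"""
    o=telemetry.get_obs(); r=R.from_quat(o['tool_rot']); d=r.inv().apply(np.array(p)-o['eef_pos'])/0.15
    y=r.as_matrix()[:,1]; a=np.degrees(np.arctan2(y[1],y[0]))
    t=None if yaw is None else -(((yaw-a)+180)%360-180)/180
    print('tcp',o['eef_pos'],'yaw',round(a,2),'shift',d,'turn',t, 'q',o['joint_pos'])
def pts(c,names):
    for t in names: print(c,t,[(np.round(d['at'],4),round(d['conf'],2)) for d in spot_point(t,c)[:4]])
E
python3 - <<'E'
from h import *
snap('wrist','w1.png')
pts('wrist',('cassette','pour_edge','foot_edge','short_plate_face'))
tgt([0.5222,-0.231,0.0235],-16.4)
p=camera_params('wrist');print(p)
E
```

```text
clock: 1.52
eef_pos: [0.1979, 0.3407, 0.2533]
tool_rot: [0.117, 0.993, -0.0, 0.0]
ft_force: [0.5, 0.4, 0.3]
grip_width: 0.0853
grasp_force: 0.0
clock: 1.9
eef_pos: [0.2794, 0.1973, 0.2536]
tool_rot: [0.117, 0.993, 0.0, 0.0]
ft_force: [-0.3, 0.1, -0.1]
grip_width: 0.0853
grasp_force: 0.0
clock: 2.28
eef_pos: [0.3612, 0.0536, 0.2536]
tool_rot: [0.118, 0.993, 0.0, 0.001]
ft_force: [0.2, 1.5, 0.8]
grip_width: 0.0852
grasp_force: 0.0
clock: 2.65
eef_pos: [0.4427, -0.0903, 0.2533]
tool_rot: [0.118, 0.993, -0.0, 0.0]
ft_force: [-0.0, 0.8, 0.3]
grip_width: 0.0855
grasp_force: 0.0
clock: 4.03
eef_pos: [0.5235, -0.2314, 0.209]
tool_rot: [0.8, 0.599, 0.0, 0.0]
ft_force: [-0.3, 0.3, -0.1]
grip_width: 0.0855
grasp_force: 0.0
wrist cassette [(array([ 0.5257, -0.2011,  0.0036]), 0.73), (array([ 0.5026, -0.3647,  0.0021]), 0.73)]
wrist pour_edge [(array([ 0.3896, -0.0492,  0.0075]), 0.73), (array([ 0.4851, -0.0796,  0.0094]), 0.65), (array([ 0.462 , -0.3908,  0.011 ]), 0.62), (array([ 0.5158, -0.2458,  0.0071]), 0.57)]
wrist foot_edge [(array([ 0.5467, -0.154 ,  0.0077]), 0.85), (array([ 0.5465, -0.3402,  0.0043]), 0.59)]
wrist short_plate_face [(array([ 0.5051, -0.3632,  0.0129]), 0.92), (array([ 0.5306, -0.1974,  0.0081]), 0.83)]
tcp [ 0.5235 -0.2314  0.2091] yaw -16.42 shift [ 0.0003 -0.0111  1.2371] turn -0.00013070281582135598 q [-0.4162  0.4041  0.1193  1.2846 -0.      1.4413]
{'camera_matrix': array([[324.0225,   0.    , 255.4511],
       [  0.    , 324.0225, 191.1693],
       [  0.    ,   0.    ,   1.    ]]), 'k1': -0.06867062857926678, 'eye': array([ 0.5467, -0.1508,  0.3305]), 'attitude': array([ 0.9765, -0.1406, -0.0231,  0.1619])}
```

View pics/w1.png

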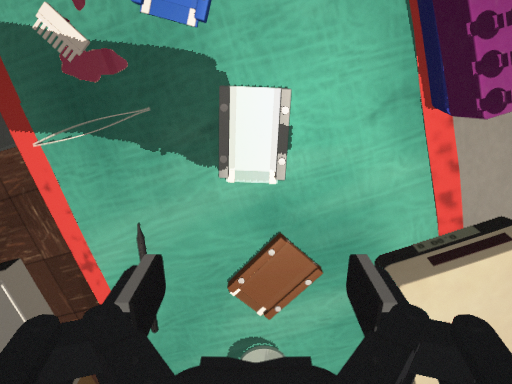

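The clear cassette is at (220–291, 86–184), with its foot at the top and the pouring edge (projecting plate) at the bottom, (231–277, 184). Next I'll refine the pose from the mask.

```bash
cat >> h.py <<'E'
def back(c,uv,z):
    p=camera_params(c); K=p['camera_matrix']; 
    xy=cv2.undistortPoints(np.float32(uv).reshape(-1,1,2),K,np.array([p['k1'],0,0,0,0.])).reshape(-1,2)
    d=R.from_quat(p['attitude']).apply(np.c_[xy,np.ones(len(xy))]); e=p['eye']
    return (e+d*((z-e[2])/d[:,2])[:,None])
E
python3 - <<'E'
from h import *
for c in ('wrist','top'):
    camera(c)
    for m in cut_out('cassette',c)[:4]:
        k=m['pixels'].astype(np.uint8); ct=max(cv2.findContours(k,0,cv2.CHAIN_APPROX_NONE)[0],key=cv2.contourArea)
        P=back(c,ct.reshape(-1,2),0.010)[:,:2]*1000
        (ce,wh,an)=cv2.minAreaRect(np.float32(P)); print(c,round(m['conf'],2),np.round(ce,1),np.round(wh,1),round(an,1), 'v',np.round(np.float32(cv2.boxPoints((ce,wh,an))),0).tolist())
print(back('wrist',[[220,86],[291,88],[231,184],[277,184]],0.010))
E
```

```text
wrist 0.82 [ 529.9 -200.2] [96.  67.9] 71.2 v [[482.0, -235.0], [547.0, -257.0], [578.0, -166.0], [513.0, -144.0]]
wrist 0.7 [ 505.5 -364.2] [98.1 75.3] 31.3 v [[444.0, -357.0], [483.0, -422.0], [567.0, -371.0], [528.0, -306.0]]
wrist 0.66 [490.4 -71.4] [21.8 69.4] 72.4 v [[454.0, -71.0], [520.0, -92.0], [527.0, -72.0], [461.0, -51.0]]
wrist 0.34 [384.  -54.8] [28.  53.7] 30.2 v [[358.0, -39.0], [385.0, -85.0], [410.0, -71.0], [383.0, -24.0]]
top 0.59 [512.2 -35.7] [93.7 66. ] 57.0 v [[459.0, -57.0], [514.0, -93.0], [565.0, -14.0], [510.0, 22.0]]
[[ 0.5131 -0.145   0.01  ]
 [ 0.577  -0.1657  0.01  ]
 [ 0.4935 -0.2406  0.01  ]
 [ 0.5392 -0.2541  0.01  ]]
```

```bash
python3 - <<'E'
from h import *
tgt([0.5203,-0.2297,0.032],-18)
E
```

```text
tcp [ 0.5232 -0.2313  0.2085] yaw -16.44 shift [ 0.0046 -0.0222  1.1769] turn 0.008648011387025967 q [-0.4162  0.4045  0.1185  1.2844 -0.      1.4416]
```

```bash

python3 -m creep '0.9 0.005 -0.022 0.3 0.009;0.9 0.005 -0.022 0.6 0.009;0.9 0.005 -0.022 0.8 0.009;0.9 0.005 -0.022 0.95 0.009;0.9 0.005 -0.022 1 0.009'
python3 -m creep '0.9 0 0 0.05 0;0.9 0 0 0.1 0;0.9 0 0 0.13 0;0.9 0 0 0.16 0;0.9 0 0 0.177 0;0.9 0 0 0.177 0'
python3 -m creep '0.9 0 0 0.013 0;0.9 0 0 0.013 0'
python3 -m creep '0.9 0 0 0.013 0;0.9 0 0 0.013 0'
python3 - <<'E'
from h import *
snap('wrist','w2.png')
E
```

```text
clock: 5.1
eef_pos: [0.5191, -0.2291, 0.0567]
tool_rot: [0.809, 0.587, -0.001, -0.001]
ft_force: [0.2, 0.2, 0.9]
grip_width: 0.0771
grasp_force: 0.0
clock: 5.85
eef_pos: [0.5201, -0.2296, 0.0316]
tool_rot: [0.809, 0.587, -0.0, -0.0]
ft_force: [-0.2, -0.6, 0.1]
grip_width: 0.0769
grasp_force: 0.0
clock: 6.1
eef_pos: [0.5202, -0.2296, 0.0298]
tool_rot: [0.809, 0.587, -0.0, -0.0]
ft_force: [-1.3, -0.4, -0.1]
grip_width: 0.0767
grasp_force: 0.0
clock: 6.35
eef_pos: [0.5201, -0.2295, 0.0277]
tool_rot: [0.809, 0.587, -0.0, -0.0]
ft_force: [0.1, -0.2, -0.0]
grip_width: 0.0768
grasp_force: 0.0
```

View pics/w2.png

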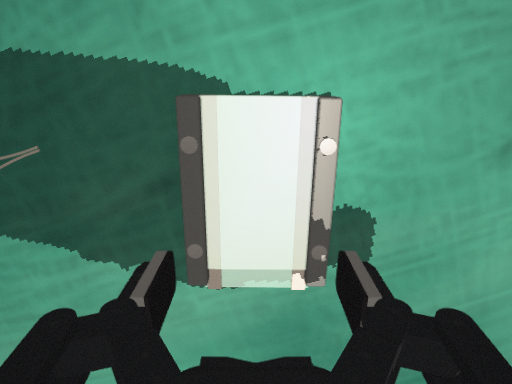

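The fingers straddle the clamps evenly at the pouring end (gaps near columns 172–187 and 327–340). I'll go down a little and grip.

```bash

python3 -m creep '0.9 0 0 0.01 0;0.9 0 0 0.02 0;0.9 0 0 0.02 0'
python3 -m creep '0.83 0 0 0 0;0.8 0 0 0 0;0.76 0 0 0 0;0.7 0 0 0 0;0.7 0 0 0 0'
python3 - <<'E'
from h import *
print(telemetry.get_obs()['ft_force'],telemetry.get_obs()['ft_torque'])
E
```

```text
clock: 6.78
eef_pos: [0.5201, -0.2295, 0.0247]
tool_rot: [0.809, 0.587, -0.0, -0.0]
ft_force: [0.9, -0.0, 1.1]
grip_width: 0.0767
grasp_force: 0.0
clock: 7.4
eef_pos: [0.5205, -0.2297, 0.0259]
tool_rot: [0.809, 0.587, 0.0, 0.0]
ft_force: [-1.5, 1.5, 5.8]
grip_width: 0.0655
grasp_force: 64.5
[-1.4915  1.5096  5.8246] [ 0.1622  0.3226 -0.0974]
```

```bash

python3 -m creep '0.7 0 0 -0.05 0;0.7 0 0 -0.1 0;0.7 0 0 -0.2 0;0.7 0 0 -0.3 0;0.7 0 0 -0.4 0;0.7 0 0 -0.5 0;0.7 0 0 -0.6 0;0.7 0 0 -0.7 0;0.7 0 0 -0.8 0;0.7 0 0 -0.8 0;0.7 0 0 -0.8 0'
python3 - <<'E'
from h import *
a=snap('wrist','w3.png'); b=camera('side'); cv2.imwrite('pics/w3b.png',cv2.cvtColor(np.hstack([a,cv2.resize(b[150:300,180:380],None,fx=1.5,fy=1.5)[:, :288]]) if 0 else np.hstack([a[::2,::2],cv2.resize(b[130:258,160:330],(255,192))]),cv2.COLOR_RGB2BGR))
print(telemetry.get_obs()['ft_force'],telemetry.get_obs()['ft_torque'])
E
```

```text
clock: 8.78
eef_pos: [0.5199, -0.2295, 0.1445]
tool_rot: [0.809, 0.587, -0.0, -0.0]
ft_force: [0.3, 0.8, -1.8]
grip_width: 0.0651
grasp_force: 66.7
[-0.2705  0.4883 -2.8551] [-0.0978 -0.0065  0.0108]
```

View pics/w3b.png

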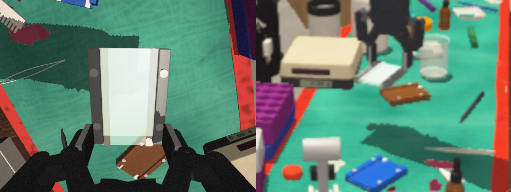

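```bash

python3 -m creep '0.74 0 0 0.1 0;0.74 0 0 0.2 0;0.74 0 0 0.35 0;0.74 0 0 0.35 0'|tail -2
python3 -m creep '0.76 0 0 0 0;0.76 0 0 0 0'|tail -2
python3 -m creep '0.765 0 0 0 0;0.765 0 0 0 0'|tail -2
python3 -m creep '0.77 0 0 0 0;0.77 0 0 0 0'|tail -2
python3 - <<'E'
from h import *
o=telemetry.get_obs();print(o['ft_force'],o['ft_torque'],o['grasp_force'],o['grip_width'])
E
```

```text
grip_width: 0.0654
grasp_force: 67.1
grip_width: 0.0653
grasp_force: 67.1
grip_width: 0.0654
grasp_force: 58.5
grip_width: 0.066
grasp_force: 49.2
[ 0.9814 -0.4863 -1.6122] [-0.0702  0.031   0.0158] 49.16235566139221 0.06604795304818274
```

```bash

for c in 1; do
python3 -m creep '0.775 0 0 0 0;0.775 0 0 0 0'|tail -2
python3 -m creep '0.78 0 0 0 0;0.78 0 0 0 0'|tail -2
python3 -m creep '0.784 0 0 0 0;0.784 0 0 0 0'|tail -2
done
python3 - <<'E'
from h import *
o=telemetry.get_obs();print(o['ft_force'],o['ft_torque'],o['grasp_force'],o['grip_width'])
camera('wrist')
for m in cut_out('cassette','wrist')[:1]:
    ys,xs=np.where(m['pixels']);print(ys.min(),ys.max(),xs.min(),xs.max())
E
```

```text
grip_width: 0.0662
grasp_force: 39.8
grip_width: 0.0665
grasp_force: 30.5
grip_width: 0.0668
grasp_force: 23.0
[-0.7431  0.1137 -1.42  ] [-0.1054  0.0126 -0.0047] 23.003253936767578 0.06676151689197278
94 293 173 342
```

```bash
cat > chk.py <<'E'
from h import *
o=telemetry.get_obs();print(o['ft_force'],o['ft_torque'],o['grasp_force'],o['grip_width'])
camera('wrist')
for m in cut_out('cassette','wrist')[:1]:
    ys,xs=np.where(m['pixels']);print('rows',ys.min(),ys.max(),'cols',xs.min(),xs.max())
E
python3 -m creep '0.787 0 0 0 0;0.787 0 0 0 0'|tail -1;python3 chk.py
python3 -m creep '0.789 0 0 0 0;0.789 0 0 0 0'|tail -1;python3 chk.py
python3 -m creep '0.79 0 0 0 0;0.79 0 0 0 0'|tail -1;python3 chk.py
```

```text
grasp_force: 17.4
[-0.1608 -0.2406 -2.471 ] [-0.0761  0.074  -0.0332] 17.374166250228882 0.06687868968409642
rows 299 367 cols 233 339
grasp_force: 13.6
[-0.3188  0.4766 -1.449 ] [-0.0163  0.0521 -0.0365] 13.617314100265503 0.0672985363077909
rows 299 367 cols 233 339
grasp_force: 11.7
[ 0.9211  0.4239 -2.127 ] [-0.0582 -0.0093  0.0541] 11.737495064735413 0.06743141179027541
rows 93 292 cols 174 342
```

```bash
sed -i 's/\[:1\]:/[:3]:/' chk.py
python3 -m creep '0.791 0 0 0 0;0.791 0 0 0 0'|tail -1;
python3 -m creep '0.792 0 0 0 0;0.792 0 0 0 0'|tail -1;python3 chk.py
python3 -m creep '0.793 0 0 0 0;0.793 0 0 0 0'|tail -1;python3 chk.py
```

```text
grasp_force: 9.9
grasp_force: 7.1
[-0.0388  0.8916 -1.7751] [-0.0887  0.0197  0.0239] 7.14953139424324 0.06734721366085662
rows 300 367 cols 234 339
rows 101 299 cols 182 330
grasp_force: 3.8
[-1.9018 -0.4711  2.0327] [-0.1844  0.3977  0.0089] 3.7858422473073006 0.06789934192276152
rows 309 367 cols 234 340
```

```bash

python3 -m creep '0.785 0 0 0 0;0.785 0 0 0 0'
python3 - <<'E'
from h import *
a=camera('wrist'); b=camera('side'); cv2.imwrite('pics/w4.png',cv2.cvtColor(np.hstack([a,cv2.resize(b[150:246,200:300],(400,384))])[:,:800],cv2.COLOR_RGB2BGR))
o=telemetry.get_obs();print(o['ft_force'],o['ft_torque'],o['grasp_force'],o['grip_width'])
E
```

```text
clock: 13.22
eef_pos: [0.5203, -0.23, 0.0929]
tool_rot: [0.809, 0.587, -0.0, 0.001]
ft_force: [-2.1, -1.8, 5.7]
grip_width: 0.0678
grasp_force: 11.0
[-2.6046 -2.1705  5.2939] [-0.3639  0.6106 -0.0225] 11.020748019218445 0.06748374334051839
```

View pics/w4.png

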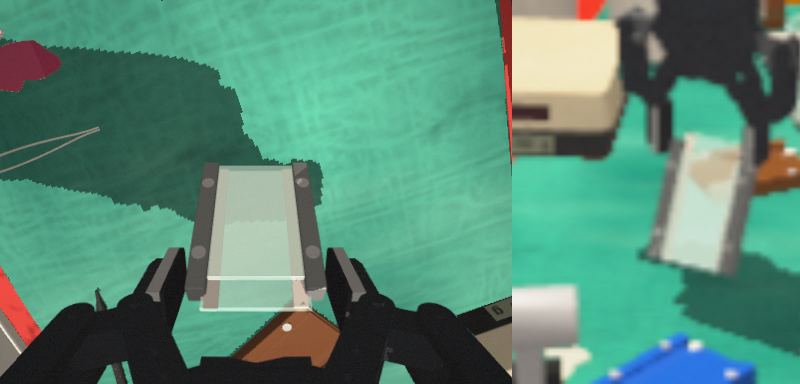

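The cassette has swung most of the way: its foot touches the bench and it is tilted maybe 20° from vertical. I'll raise it slightly and let it swing on at light grip.

```bash

python3 -m creep '0.785 0 0 -0.03 0;0.785 0 0 -0.06 0;0.785 0 0 -0.06 0'
python3 chk.py
python3 -m creep '0.79 0 0 0 0;0.792 0 0 0 0;0.792 0 0 0 0;0.793 0.01 0 0 0;0.793 -0.01 0 0 0;0.793 0.01 0 0 0;0.793 0 0 0 0;0.785 0 0 0 0;0.785 0 0 0 0'
python3 - <<'E'
from h import *
a=camera('wrist'); b=camera('side'); cv2.imwrite('pics/w5.png',cv2.cvtColor(np.hstack([a,cv2.resize(b[150:246,200:300],(400,384))])[:,:800],cv2.COLOR_RGB2BGR))
o=telemetry.get_obs();print(o['ft_force'],o['ft_torque'],o['grasp_force'],o['grip_width'])
E
```

```text
clock: 13.7
eef_pos: [0.5205, -0.2294, 0.1014]
tool_rot: [0.809, 0.587, 0.0, 0.0]
ft_force: [-0.1, 0.8, -1.9]
grip_width: 0.0671
grasp_force: 10.9
[-0.1338  0.7977 -1.913 ] [-0.0378  0.0063  0.0147] 10.852899849414825 0.06709928847999069
rows 304 367 cols 228 339
rows 167 312 cols 185 326
rows 0 4 cols 149 168
clock: 14.92
eef_pos: [0.5202, -0.2296, 0.1013]
tool_rot: [0.809, 0.587, 0.0, -0.0]
ft_force: [0.1, 0.4, -1.7]
grip_width: 0.067
grasp_force: 10.1
[ 0.0317 -0.1089 -2.3734] [-0.0125 -0.0313  0.0012] 10.102292150259018 0.0671487460729387
```

View pics/w5.png

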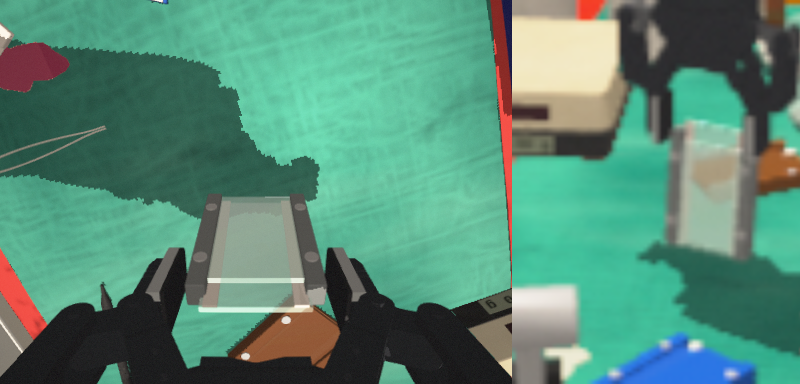

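```bash
cat > fit.py <<'E'
from h import *
from scipy.optimize import least_squares
def fit(obs,c='wrist'):
    # obs: rows (cass xyz mm, u, v); tool-frame model: cass x-> -z when upright; params phi(tilt from upright, deg), position of cass point (31,0,7) in tool
    X=np.array([o[:3] for o in obs],float)/1000; uv=np.array([o[3:] for o in obs],float)
    o=telemetry.get_obs(); p=camera_params(c); K=p['camera_matrix']; rt=R.from_quat(o['tool_rot']); rc=R.from_quat(p['attitude'])
    # upright: cass x=-ztool, cass z=+xtool, cass y = z x x = xtool x -ztool = ytool
    B=np.array([[0,0,1],[0,1,0],[-1,0,0]],float)
    def W(q):
        return o['eef_pos']+rt.apply(q[1:4]/1000+R.from_euler('yz',[-q[0],q[4]],degrees=True).apply((X-[.031,0,.007])@B.T))
    def f(q):
        d=rc.inv().apply(W(q)-p['eye']); xy=d[:,:2]/d[:,2:]; r2=(xy**2).sum(1,keepdims=True)
        return ((xy*(1+p['k1']*r2))@K[:2,:2].T+K[:2,2]-uv).ravel()
    s=least_squares(f,[5,0,0,16,0.],loss='soft_l1'); print('tilt(foot toward +x tool) deg, pivot xyz mm, skew',s.x,'res',np.round(f(s.x),1)); return s.x,W
E
python3 - <<'E'
from fit import fit
fit([(-48,-34,14,207,195),(-48,34,14,304,195),(48,-28,4,199,309),(48,28,4,312,309),(34,-24,11,208,280),(34,24,11,304,280)])
import cv2; cv2.imwrite('pics/w5c.png',cv2.resize(cv2.imread('pics/w5.png')[180:325,170:345],None,fx=4,fy=4))
E
```

```text
tilt(foot toward +x tool) deg, pivot xyz mm, skew [-10.1568 -15.5838  -0.3668  24.116   -0.0634] res [ 2.  -0.1 -1.6 -0.  -0.7  1.   1.   1.   0.9 -1.  -1.6 -0.9]
```

View pics/w5c.png

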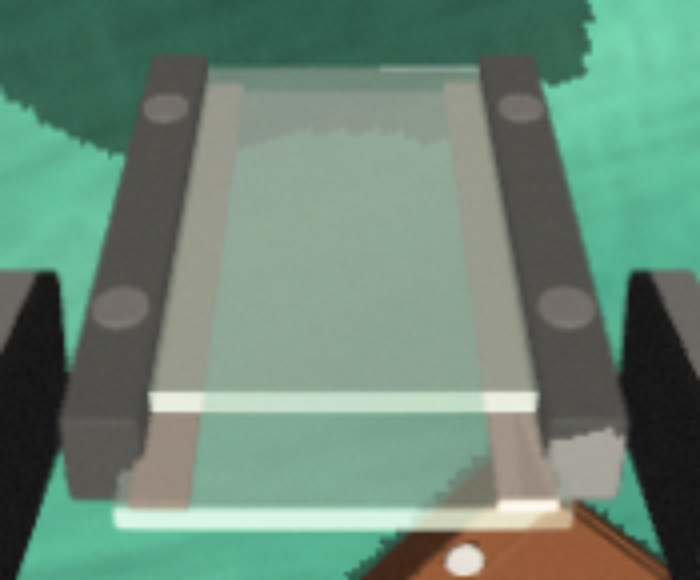

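```bash
python3 - <<'E'
from fit import fit
q,W=fit([(-48,-34,14,207,193.8),(-48,34,14,303.8,193.8),(42,-34,14,185.5,284.5),(42,34,14,326.8,286),(42,-34,0,188,304.3),(42,34,0,325,304.3)])
E
```

```text
tilt(foot toward +x tool) deg, pivot xyz mm, skew [ -9.6297 -13.0607  -0.1022  21.5884   0.0564] res [ 1.9 -0.2 -0.4 -0.  -0.4 -0.1  0.5 -1.3  0.2  0.6 -0.9  0.9]
```

```bash
python3 - <<'E'
from h import *
o=telemetry.get_obs(); p=camera_params('wrist'); rt=R.from_quat(o['tool_rot']); rc=R.from_quat(p['attitude']);K=p['camera_matrix']
for X in [(.011,-.034,.022),(.011,.034,.022),(-.011,-.034,.022),(-.011,.034,.022),(.011,-.034,.003),(0,-.034,.022)]:
    d=rc.inv().apply(o['eef_pos']+rt.apply(X)-p['eye']); xy=d[:2]/d[2]; xy*=1+p['k1']*(xy@xy); print(X,K[:2,:2]@xy+K[:2,2])
print(rt.inv().apply(p['eye']-o['eef_pos']), (rt.inv()*rc).as_matrix())
E
```

```text
(0.011, -0.034, 0.022) [187.5699 237.0186]
(0.011, 0.034, 0.022) [325.344  237.1774]
(-0.011, -0.034, 0.022) [190.6305 275.1924]
(-0.011, 0.034, 0.022) [322.1217 275.3486]
(0.011, -0.034, 0.003) [179.0572 256.7042]
(0, -0.034, 0.022) [189.1194 256.5671]
[ 0.0838 -0.0004 -0.1214] [[ 0.0008 -0.9465 -0.3226]
 [ 1.      0.0011 -0.0007]
 [ 0.001  -0.3226  0.9465]]
```

```bash

python3 -m creep '0.785 0 0 0.02 0;0.785 0 0 0.02 0'|grep -E 'eef|ft'
python3 -m creep '0.785 0 0 0.01 0;0.785 0 0 0.01 0'|grep -E 'eef|ft'
python3 -m creep '0.785 0 0 0.01 0;0.785 0 0 0.01 0'|grep -E 'eef|ft'
```

```text
eef_pos: [0.5204, -0.2297, 0.0986]
ft_force: [-0.4, 0.6, 1.0]
eef_pos: [0.5206, -0.23, 0.0983]
ft_force: [-2.1, 0.9, 7.2]
eef_pos: [0.5207, -0.2304, 0.098]
ft_force: [-3.8, 0.4, 12.2]
```

```bash

python3 -m creep '0.787 0 0 -0.012 0;0.788 0.02 0 -0.012 0;0.788 0.04 0 -0.012 0'|grep -E 'eef|ft|force'
python3 -m creep '0.788 0.02 0 0 0;0.788 0.04 0 0 0;0.788 0.06 0 0 0'|grep -E 'eef|ft|force'
python3 chk.py
python3 - <<'E'
from h import *
a=camera('wrist'); cv2.imwrite('pics/w6.png',cv2.cvtColor(cv2.resize(a[130:330,160:360],None,fx=3,fy=3),cv2.COLOR_RGB2BGR))
E
```

```text
eef_pos: [0.5226, -0.2241, 0.0982]
ft_force: [-1.0, 0.5, 7.6]
grasp_force: 9.0
eef_pos: [0.5253, -0.2152, 0.0976]
ft_force: [-0.7, 0.4, 3.4]
grasp_force: 8.8
[-0.6812  0.4368  3.3963] [0.0056 0.0925 0.0398] 8.81673350930214 0.06746687930698113
rows 0 29 cols 79 183
rows 213 312 cols 185 326
rows 314 366 cols 242 335
```

View pics/w6.png

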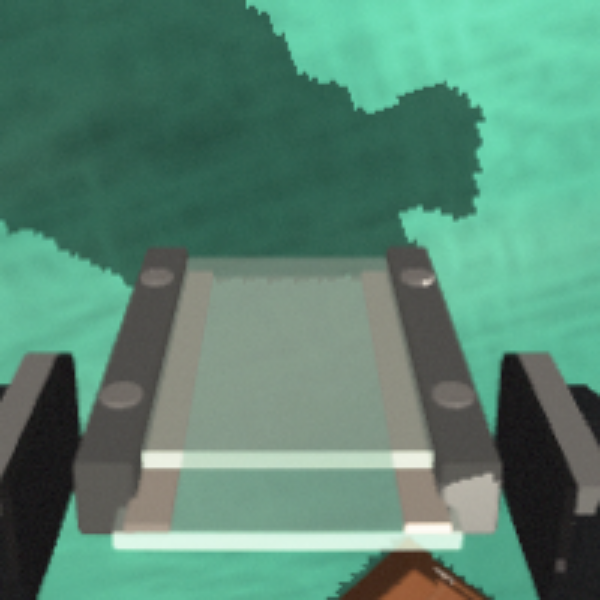

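The foot has come in further (image row 213, previously 194).

```bash
python3 - <<'E'
from fit import fit
q,W=fit([(-48,-34,14,207.3,212.7),(-48,34,14,299.3,212.7),(42,-34,14,185,284.3),(42,34,14,326,285),(42,-34,0,186,306.7),(42,34,0,325,306.7)])
E
```

```text
tilt(foot toward +x tool) deg, pivot xyz mm, skew [  0.3092 -14.989   -0.6853  21.0833  -0.057 ] res [ 2.1 -0.1  1.9 -0.1 -0.8 -0.6 -0.1 -1.2  0.4  1.  -1.3  1. ]
```

```bash

python3 -m creep '0.789 0 0 0.01 0;0.789 0 0 0.02 0;0.789 0 0 0.02 0;0.785 0 0 0.02 0;0.77 0 0 0.01 0;0.74 0 0 0.01 0;0.7 0 0 0 0;0.7 0 0 0 0'|grep -E 'eef|force'
python3 -m creep '0.7 0 0 -0.1 0;0.7 0 0 -0.3 0;0.7 0 0 -0.6 0;0.7 0 0 -0.9 0;0.7 0 0 -0.9 0;0.7 0 0 -0.9 0'|grep -E 'eef|force|clock'
python3 - <<'E'
from h import *
a=camera('wrist'); cv2.imwrite('pics/w7.png',cv2.cvtColor(cv2.resize(a[130:330,160:360],None,fx=3,fy=3),cv2.COLOR_RGB2BGR))
for c in ('side','top'):
    camera(c)
    pts(c,('casting_stand','slot_middle','lever_hinge','lever_grip'))
    for m in cut_out('casting_stand',c)[:1]:
        ct=max(cv2.findContours(m['pixels'].astype(np.uint8),0,1)[0],key=cv2.contourArea); print(m['conf'],cv2.boundingRect(ct))
E
```

```text
eef_pos: [0.5251, -0.2153, 0.0971]
ft_force: [0.4, 0.9, 3.8]
grasp_force: 65.7
clock: 18.42
eef_pos: [0.5242, -0.2151, 0.2314]
ft_force: [-0.7, -0.5, -2.4]
grasp_force: 66.2
side casting_stand [(array([0.5565, 0.1928, 0.0037]), 0.92), (array([ 0.5187, -0.2339,  0.18  ]), 0.27), (array([ 0.3747, -0.1429, -0.0034]), 0.25)]
side slot_middle [(array([0.5549, 0.1793, 0.0482]), 0.87)]
side lever_hinge [(array([0.5402, 0.2441, 0.1308]), 0.58)]
side lever_grip [(array([0.5208, 0.3152, 0.2471]), 0.69)]
0.79 (177, 222, 62, 102)
top casting_stand [(array([0.5544, 0.186 , 0.001 ]), 0.68)]
top slot_middle [(array([0.5547, 0.1833, 0.0469]), 0.73)]
top lever_hinge [(array([0.5396, 0.2443, 0.1369]), 0.92)]
top lever_grip [(array([0.5213, 0.3108, 0.247 ]), 0.76)]
0.84 (114, 163, 79, 44)
```

View pics/w7.png

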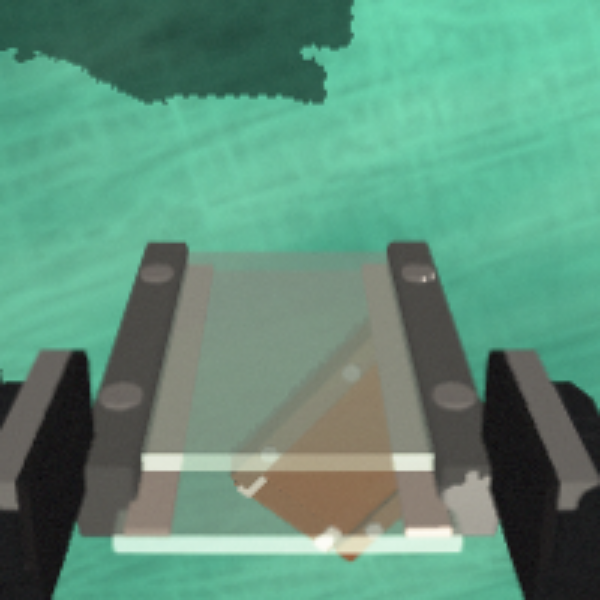

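Ten pictures have been viewed, so from here I rely on numbers. I'll carry the cassette upright to a hover in front of the slot and turn it so the short plate faces the stand's front.

```bash

python3 -m creep '0.7 0.3 -0.06 -0.067 0;0.7 0.5 -0.1 -0.067 0;0.7 0.77 -0.147 -0.067 0;0.7 0.77 -0.147 -0.067 0'|grep eef
python3 -m creep '0.7 0.3 -0.06 -0.067 0;0.7 0.5 -0.1 -0.067 0;0.7 0.77 -0.147 -0.067 0;0.7 0.77 -0.147 -0.067 0'|grep eef
python3 -m creep '0.7 0.3 -0.06 -0.067 0;0.7 0.5 -0.1 -0.067 0;0.7 0.77 -0.147 -0.067 0;0.7 0.77 -0.147 -0.067 0'|grep eef
python3 -m creep '0.7 0 0 0 -0.05;0.7 0 0 0 -0.1;0.7 0 0 0 -0.15;0.7 0 0 0 -0.2;0.7 0 0 0 -0.25;0.7 0 0 0 -0.3;0.7 0 0 0 -0.35;0.7 0 0 0 -0.4;0.7 0 0 0 -0.45;0.7 0 0 0 -0.5;0.7 0 0 0 -0.55;0.7 0 0 0 -0.6'|grep eef
python3 -m creep '0.7 0 0 0 -0.05;0.7 0 0 0 -0.1;0.7 0 0 0 -0.15;0.7 0 0 0 -0.2;0.7 0 0 0 -0.25;0.7 0 0 0 -0.3;0.7 0 0 0 -0.35;0.7 0 0 0 -0.4;0.7 0 0 0 -0.45;0.7 0 0 0 -0.5;0.7 0 0 0 -0.55;0.7 0 0 0 -0.583'|grep -E 'eef|clock|force'
python3 - <<'E'
from h import *
tgt([.568,.135,.26],195)
for c in ('wrist','side','top'):
    camera(c); pts(c,('casting_stand','slot_middle','lever_hinge','lever_grip','foot_edge','pour_edge','short_plate_face'))
E
```

```text
eef_pos: [0.5401, -0.0961, 0.2425]
eef_pos: [0.555, 0.0198, 0.2523]
eef_pos: [0.5699, 0.1359, 0.262]
eef_pos: [0.5696, 0.1324, 0.2623]
clock: 23.58
eef_pos: [0.5696, 0.1324, 0.2623]
ft_force: [-0.3, -0.3, -1.6]
grasp_force: 66.6
tcp [0.5696 0.1324 0.2623] yaw -165.04 shift [-0.0194  0.0057  0.0153] turn -0.00024409215645025345 q [ 0.229   0.4095  0.2661  1.4279 -0.0011 -1.6029]
wrist casting_stand [(array([ 0.5517,  0.1932, -0.0004]), 0.77)]
wrist slot_middle [(array([0.5518, 0.1849, 0.0529]), 0.89)]
wrist lever_hinge [(array([0.5375, 0.2413, 0.1369]), 0.97)]
wrist lever_grip []
wrist foot_edge [(array([0.5707, 0.1439, 0.1657]), 0.9), (array([0.5371, 0.0081, 0.0083]), 0.86)]
wrist pour_edge [(array([0.3715, 0.0608, 0.0044]), 0.74), (array([0.5702, 0.1453, 0.2595]), 0.65)]
wrist short_plate_face [(array([0.5658, 0.1391, 0.2066]), 0.8)]
side casting_stand [(array([0.5654, 0.1488, 0.2607]), 0.65), (array([0.5565, 0.1928, 0.0021]), 0.61)]
side slot_middle [(array([0.5521, 0.182 , 0.0507]), 0.68), (array([0.5633, 0.1497, 0.1655]), 0.25)]
side lever_hinge [(array([0.542, 0.246, 0.134]), 0.
[... 483 characters left out ...]
de short_plate_face [(array([0.5707, 0.144 , 0.204 ]), 0.78), (array([ 0.5135, -0.0294,  0.0129]), 0.75)]
top casting_stand [(array([0.5523, 0.1877, 0.0019]), 0.56)]
top slot_middle [(array([0.5522, 0.1871, 0.0527]), 0.78), (array([ 0.4559, -0.4932,  0.0022]), 0.61)]
top lever_hinge []
top lever_grip [(array([0.5206, 0.3108, 0.2478]), 0.45)]
top foot_edge [(array([0.5348, 0.0021, 0.0089]), 0.88), (array([ 0.5496, -0.3419,  0.0048]), 0.77), (array([ 0.4572, -0.492 ,  0.0032]), 0.51)]
top pour_edge [(array([ 0.4677, -0.3923,  0.0059]), 0.95), (array([ 0.4845, -0.0754,  0.0056]), 0.74)]
top short_plate_face [(array([ 0.5088, -0.3601,  0.0083]), 0.72), (array([ 0.5183, -0.028 ,  0.01  ]), 0.61)]
```

```bash
python3 - <<'E'
from h import *
tgt([.5626,.1568,.165],195.6)
E
```

```text
tcp [0.5695 0.1346 0.2623] yaw -165.13 shift [-0.1549  0.0063  0.6487] turn -0.004073614484529268 q [ 0.2321  0.41    0.2669  1.4277 -0.0001 -1.5982]
```

```bash

python3 -m creep '0.7 -0.05 0.006 0.1 -0.004;0.7 -0.155 0.006 0.3 -0.004;0.7 -0.155 0.006 0.5 -0.004;0.7 -0.155 0.006 0.65 -0.004;0.7 -0.155 0.006 0.65 -0.004;0.7 -0.155 0.006 0.65 -0.004'|grep -E 'eef|ft'
python3 - <<'E'
from h import *
tgt([.5626,.1568,.165],195.6)
E
python3 -m creep '0.7 -0.02 0 0 0;0.7 -0.04 0 0 0;0.7 -0.04 0 0 0'|grep -E 'eef|ft'
python3 -m creep '0.7 -0.01 0 0 0;0.7 -0.02 0 0 0;0.7 -0.02 0 0 0'|grep -E 'eef|ft'
python3 -m creep '0.7 -0.01 0 0 0;0.7 -0.01 0 0 0'|grep -E 'eef|ft'
```

```text
eef_pos: [0.5633, 0.157, 0.1659]
ft_force: [-0.4, -0.5, -1.8]
tcp [0.5633 0.157  0.1659] yaw -164.42 shift [-0.0003  0.005   0.0057] turn -0.00013357397177615995 q [ 0.2718  0.4549  0.0822  1.1965 -0.     -1.5709]
eef_pos: [0.5612, 0.163, 0.1654]
ft_force: [0.1, -0.4, -1.2]
eef_pos: [0.5602, 0.1656, 0.1648]
ft_force: [0.2, 0.0, -1.8]
eef_pos: [0.5598, 0.1671, 0.1648]
ft_force: [0.3, -0.4, -1.9]
```

```bash

for i in 1; do
python3 -m creep '0.7 -0.01 0 0 0;0.7 -0.01 0 0 0'|grep -E 'eef|ft'
python3 -m creep '0.7 -0.01 0 0 0;0.7 -0.01 0 0 0'|grep -E 'eef|ft'
python3 -m creep '0.7 -0.01 0 0 0;0.7 -0.01 0 0 0'|grep -E 'eef|ft'
done
```

```text
eef_pos: [0.5594, 0.1685, 0.1648]
ft_force: [-0.6, 0.4, -1.5]
eef_pos: [0.559, 0.17, 0.1648]
ft_force: [-0.6, 0.2, -1.7]
eef_pos: [0.5586, 0.1714, 0.1648]
ft_force: [-0.3, 0.2, -1.2]
```

```bash

python3 -m creep '0.7 -0.01 0 0 0;0.7 -0.01 0 0 0'|grep -E 'eef|ft'
python3 -m creep '0.7 -0.01 0 0 0;0.7 -0.01 0 0 0'|grep -E 'eef|ft'
```

```text
eef_pos: [0.5582, 0.1728, 0.1648]
ft_force: [-0.2, -0.1, -2.2]
eef_pos: [0.5578, 0.1742, 0.1648]
ft_force: [-0.2, -0.5, -1.7]
```

```bash

python3 -m creep '0.7 -0.007 0 0 0;0.7 -0.007 0 0 0'|grep -E 'eef|ft'
python3 -m creep '0.7 -0.007 0 0 0;0.7 -0.007 0 0 0'|grep -E 'eef|ft'
```

```text
eef_pos: [0.5575, 0.1752, 0.1648]
ft_force: [0.6, -0.7, -1.7]
eef_pos: [0.5573, 0.1762, 0.1648]
ft_force: [0.4, 0.3, -1.1]
```

```bash

python3 -m creep '0.7 -0.007 0 0 0;0.7 -0.007 0 0 0'|grep -E 'eef|ft'
python3 -m creep '0.7 -0.007 0 0 0;0.7 -0.007 0 0 0'|grep -E 'eef|ft'
python3 -m creep '0.7 -0.007 0 0 0;0.7 -0.007 0 0 0'|grep -E 'eef|ft'
python3 - <<'E'
from h import *
for c in ('wrist','side','top'):
    camera(c); pts(c,('casting_stand','slot_middle','foot_edge','pour_edge','lever_hinge'))
E
```

```text
eef_pos: [0.557, 0.1772, 0.1648]
ft_force: [0.1, -1.0, -1.2]
eef_pos: [0.557, 0.1783, 0.1649]
ft_force: [0.5, -0.0, -2.0]
eef_pos: [0.5567, 0.1793, 0.165]
ft_force: [1.0, -0.7, -0.9]
wrist casting_stand [(array([0.5534, 0.1921, 0.003 ]), 0.82)]
wrist slot_middle [(array([0.5515, 0.1845, 0.0535]), 0.87), (array([0.5373, 0.243 , 0.1348]), 0.5)]
wrist foot_edge [(array([0.5569, 0.1846, 0.0708]), 0.96)]
wrist pour_edge [(array([0.5562, 0.1988, 0.1636]), 0.61)]
wrist lever_hinge [(array([0.5394, 0.2401, 0.1375]), 0.74)]
side casting_stand [(array([0.5557, 0.1883, 0.0007]), 0.84)]
side slot_middle [(array([0.552 , 0.1808, 0.0508]), 0.93)]
side foot_edge [(array([ 0.5443, -0.3443,  0.0056]), 0.88), (array([0.5551, 0.1833, 0.0656]), 0.66), (array([0.5352, 0.0032, 0.0059]), 0.64)]
side pour_edge [(array([ 0.4834, -0.0734,  0.0025]), 0.97), (array([0.5539, 0.1974, 0.1585]), 0.85), (array([ 0.4653, -0.3922,  0.0041]), 0.65)]
side lever_hinge [(array([0.5423, 0.2448, 0.1338]), 0.58)]
top casting_stand [(array([ 0.5511,  0.1899, -0.    ]), 0.78), (array([0.5206, 0.3124, 0.2504]), 0.61)]
top slot_middle [(array([0.5531, 0.1865, 0.0474]), 0.7)]
top foot_edge [(array([0.535 , 0.0067, 0.0078]), 0.85), (array([ 0.5444, -0.3399,  0.0075]), 0.78), (array([0.5588, 0.1867, 0.0702]), 0.56), (array([ 0.3735, -0.1445,  0.001 ]), 0.42)]
top pour_edge [(array([ 0.4833, -0.0757,  0.0049]), 0.95), (array([ 0.4673, -0.3909,  0.0062]), 0.61), (array([0.5562, 0.1933, 0.1633]), 0.57)]
top lever_hinge [(array([0.5527, 0.1942, 0.1099]), 0.58), (array([0.5522, 0.191 , 0.0028]), 0.54)]
```

Vision shows that the foot has met the panel and the cassette pivoted about 7° in the grip. I'll back off, put the foot into the slot, and use the lip to bring it upright again.

```bash

python3 -m creep '0.7 0.013 0 0 0;0.7 0.013 0 0.04 0;0.7 0.013 0 0.08 0;0.7 0.013 0 0.1 0;0.7 0.013 0 0.1 0'|grep -E 'eef|ft'
python3 -m creep '0.7 0 0 0.01 0;0.7 0 0 0.02 0;0.7 0 0 0.02 0'|grep -E 'eef|ft'
python3 -m creep '0.7 0 0 0.01 0;0.7 0 0 0.02 0;0.7 0 0 0.02 0'|grep -E 'eef|ft'
python3 - <<'E'
from h import *
for c in ('wrist','side'):
    camera(c); pts(c,('foot_edge','pour_edge'))
E
```

```text
eef_pos: [0.5571, 0.1773, 0.1494]
ft_force: [3.2, -0.2, -2.1]
eef_pos: [0.5571, 0.1773, 0.1469]
ft_force: [2.7, -0.2, -0.1]
eef_pos: [0.5572, 0.1774, 0.1443]
ft_force: [2.5, -0.9, 4.0]
wrist foot_edge []
wrist pour_edge [(array([0.5538, 0.1937, 0.1392]), 0.81)]
side foot_edge [(array([0.5335, 0.0044, 0.0073]), 0.96), (array([0.5565, 0.1811, 0.0461]), 0.9), (array([ 0.5455, -0.3428,  0.012 ]), 0.68)]
side pour_edge [(array([ 0.4625, -0.392 ,  0.0024]), 0.94), (array([0.5539, 0.1965, 0.1433]), 0.77), (array([0.5546, 0.1894, 0.0004]), 0.73), (array([ 0.4834, -0.079 ,  0.0033]), 0.7)]
```

```bash

python3 -m creep '0.7 0.01 0 0 0;0.7 0.02 0 0 0;0.7 0.03 0 0 0;0.7 0.04 0 0 0;0.7 0.05 0 0 0;0.7 0.05 0 0 0'|grep -E 'eef|ft'
python3 - <<'E'
from h import *
for c in ('wrist','side','top'):
    camera(c); pts(c,('foot_edge','pour_edge','short_plate_face'))
E
```

```text
eef_pos: [0.559, 0.1711, 0.1447]
ft_force: [1.0, 1.0, 7.7]
wrist foot_edge [(array([0.5583, 0.1824, 0.046 ]), 0.9)]
wrist pour_edge [(array([0.5569, 0.1854, 0.1419]), 0.91)]
wrist short_plate_face [(array([ 0.3701,  0.0595, -0.0021]), 0.3)]
side foot_edge [(array([0.5369, 0.0057, 0.009 ]), 0.93), (array([ 0.5471, -0.3424,  0.0078]), 0.85), (array([0.5547, 0.18  , 0.0468]), 0.76)]
side pour_edge [(array([ 0.4832, -0.0809,  0.0046]), 0.86), (array([ 0.4686, -0.3915,  0.0042]), 0.72), (array([0.5586, 0.186 , 0.1432]), 0.59)]
side short_plate_face [(array([0.5615, 0.1792, 0.089 ]), 0.81), (array([ 0.5106, -0.3604,  0.0079]), 0.75), (array([ 0.5123, -0.0317,  0.0119]), 0.65)]
top foot_edge [(array([0.5353, 0.0066, 0.0093]), 0.96), (array([ 0.5483, -0.3396,  0.0079]), 0.62), (array([0.3689, 0.0591, 0.0003]), 0.62), (array([ 0.4567, -0.4934,  0.0031]), 0.15)]
top pour_edge [(array([ 0.4662, -0.3932,  0.0095]), 0.95), (array([ 0.4837, -0.0775,  0.0043]), 0.64)]
top short_plate_face [(array([ 0.5183, -0.0306,  0.0117]), 0.96), (array([ 0.5093, -0.3598,  0.0105]), 0.71)]
```

```bash

python3 -m creep '0.7 0.01 0 0 0;0.7 0.023 0 0 0;0.7 0.023 0 0 0'|grep -E 'eef|ft'
python3 -m creep '0.7 0 0 -0.02 0;0.7 0 0 -0.04 0;0.7 0 0 -0.04 0'|grep -E 'eef|ft'
python3 - <<'E'
from h import *
for c in ('wrist','side','wrist','side'):
    camera(c); pts(c,('foot_edge','pour_edge','slot_middle'))
tgt([.5551+.269*.0133,.1838-.963*.0133,.15],195.6)
E
```

```text
eef_pos: [0.5599, 0.1677, 0.1448]
ft_force: [0.9, 0.7, 8.2]
eef_pos: [0.5589, 0.1668, 0.1489]
ft_force: [0.6, 0.3, -1.6]
wrist foot_edge [(array([0.5594, 0.1776, 0.0513]), 0.77)]
wrist pour_edge [(array([0.5555, 0.184 , 0.1485]), 0.9)]
wrist slot_middle [(array([0.551 , 0.1842, 0.0545]), 0.69), (array([0.556 , 0.1724, 0.0939]), 0.47)]
side foot_edge [(array([0.5536, 0.1771, 0.0508]), 0.92), (array([0.5364, 0.003 , 0.0078]), 0.91), (array([ 0.5467, -0.3406,  0.0085]), 0.63)]
side pour_edge [(array([ 0.4666, -0.3891,  0.0059]), 0.94), (array([ 0.4866, -0.0777,  0.0038]), 0.83), (array([0.557 , 0.1805, 0.1439]), 0.78), (array([ 0.4549, -0.4982,  0.0021]), 0.26)]
side slot_middle [(array([0.5559, 0.1819, 0.0526]), 0.65)]
wrist foot_edge [(array([0.5594, 0.1771, 0.0523]), 0.81), (array([0.5565, 0.185 , 0.1493]), 0.33)]
wrist pour_edge [(array([0.556 , 0.1854, 0.1496]), 0.95)]
wrist slot_middle [(array([0.5511, 0.1864, 0.053 ]), 0.7), (array([0.3704, 0.0624, 0.0049]), 0.36)]
side foot_edge [(array([ 0.5442, -0.343 ,  0.0093]), 0.93), (array([0.5367, 0.0068, 0.0048]), 0.86), (array([0.5558, 0.1817, 0.0529]), 0.79), (array([ 0.3692,  0.0594, -0.0014]), 0.18)]
side pour_edge [(array([ 0.4844, -0.0778,  0.0031]), 0.93), (array([0.5588, 0.1807, 0.1476]), 0.91), (array([ 0.4646, -0.3922,  0.005 ]), 0.83)]
side slot_middle [(array([0.5532, 0.1823, 0.0497]), 0.94)]
tcp [0.5599 0.1668 0.1498] yaw -164.42 shift [-0.0292  0.0002 -0.0011] turn -9.840609383028701e-05 q [ 0.2895  0.4667  0.0572  1.1612  0.     -1.5532]
```

```bash

python3 -m creep '0.7 -0.01 0 0 0;0.7 -0.01 0 0.01 0;0.76 -0.01 0 0.02 0;0.775 -0.01 0 0.035 0;0.78 -0.01 0 0.035 0;0.78 -0.01 0 0.035 0'|grep -E 'eef|ft'
python3 -m creep '0.78 0.01 0 0 0;0.78 0.02 0 0 0;0.78 0.025 0 0 0;0.78 0.025 0 0 0'|grep -E 'eef|ft'
python3 - <<'E'
from h import *
for c in ('wrist','side','wrist','side'):
    camera(c); pts(c,('foot_edge','pour_edge'))
E
```

```text
eef_pos: [0.5594, 0.1682, 0.1445]
ft_force: [0.1, 0.7, -1.6]
eef_pos: [0.5605, 0.1645, 0.1446]
ft_force: [-0.6, 0.0, -2.0]
wrist foot_edge [(array([0.5582, 0.1761, 0.0514]), 0.81)]
wrist pour_edge [(array([0.5568, 0.1808, 0.1458]), 0.65), (array([ 0.3814,  0.2598, -0.0003]), 0.59)]
side foot_edge [(array([ 0.546 , -0.3411,  0.0091]), 0.84), (array([0.5554, 0.1763, 0.0434]), 0.83), (array([0.5363, 0.0054, 0.0095]), 0.67), (array([ 0.3687,  0.0585, -0.0005]), 0.39)]
side pour_edge [(array([0.5589, 0.18  , 0.1457]), 0.88), (array([ 0.4825, -0.0765,  0.0059]), 0.66), (array([ 0.465 , -0.3931,  0.0029]), 0.61), (array([ 0.3825,  0.2608, -0.0035]), 0.61)]
wrist foot_edge [(array([0.5574, 0.178 , 0.0482]), 0.74), (array([0.5583, 0.1806, 0.1422]), 0.36)]
wrist pour_edge [(array([0.5593, 0.1809, 0.143 ]), 0.61)]
side foot_edge [(array([0.5373, 0.0058, 0.0043]), 0.68), (array([0.5537, 0.1775, 0.0497]), 0.57), (array([0.5541, 0.1818, 0.0498]), 0.15)]
side pour_edge [(array([0.5574, 0.1809, 0.1439]), 0.98), (array([ 0.4834, -0.0792,  0.0048]), 0.82), (array([ 0.4663, -0.3945,  0.0053]), 0.54)]
```

```bash

python3 -m creep '0.78 0 0 0.005 0;0.78 0 0 0.01 0;0.78 0 0 0.01 0'|grep -E 'eef|ft'
python3 -m creep '0.78 0 0 0.005 0;0.78 0 0 0.01 0;0.78 0 0 0.01 0'|grep -E 'eef|ft'
```

```text
eef_pos: [0.5607, 0.1647, 0.1441]
ft_force: [-0.8, -0.2, 5.5]
eef_pos: [0.5607, 0.1648, 0.1439]
ft_force: [-4.4, -1.5, 12.0]
```

```bash

python3 -m creep '0.78 0.01 0 -0.007 0;0.78 0.02 0 -0.007 0;0.78 0.027 0 -0.007 0;0.78 0.027 0 -0.007 0'|grep -E 'eef|ft'
python3 - <<'E'
from h import *
P={}
for c in ('wrist','side')*3:
    camera(c)
    for t in ('foot_edge','pour_edge'):
        for d in spot_point(t,c):
            a=np.array(d['at'])
            if abs(a[0]-.557)<.012 and abs(a[1]-.178)<.015 and abs(a[2]-(.047 if t[0]=='f' else .143))<.012: P.setdefault(t,[]).append(a); break
for t in P: print(t,len(P[t]),np.mean(P[t],0),np.std(P[t],0))
E
```

```text
eef_pos: [0.5617, 0.1608, 0.1439]
ft_force: [-2.3, -0.8, 7.7]
foot_edge 6 [0.5569 0.1782 0.0467] [0.0021 0.0024 0.0018]
pour_edge 6 [0.5608 0.1744 0.1445] [0.0014 0.0007 0.0011]
```

```bash
cat > tilt.py <<'E'
from h import *
import sys
fz=float(sys.argv[1]) if len(sys.argv)>1 else .047
P={}
for c in ('wrist','side')*4:
    camera(c)
    for t in ('foot_edge','pour_edge'):
        for d in spot_point(t,c):
            a=np.array(d['at'])
            if abs(a[0]-.557)<.012 and abs(a[1]-.18)<.017 and abs(a[2]-(fz if t[0]=='f' else fz+.096))<.013: P.setdefault(t,[]).append(a); break
for t in P: print(t,len(P[t]),np.mean(P[t],0),np.std(P[t],0)/len(P[t])**.5)
E
python3 -m creep '0.78 -0.01 0 0 0;0.78 -0.023 0 0 0;0.78 -0.023 0 0 0'|grep -E 'eef|ft'
python3 tilt.py
```

```text
eef_pos: [0.5608, 0.1643, 0.144]
ft_force: [-2.8, -0.5, 7.9]
foot_edge 8 [0.5572 0.1779 0.0473] [0.0007 0.0003 0.0006]
pour_edge 8 [0.5593 0.1807 0.1432] [0.0005 0.0005 0.0007]
```

```bash

python3 -m creep '0.77 0 0 -0.02 0;0.75 0 0 -0.03 0;0.75 -0.02 0 -0.03 0;0.75 -0.034 0 -0.03 0;0.75 -0.034 0 -0.03 0'|grep -E 'eef|ft'
python3 -m creep '0.75 0 0 0.015 0;0.75 0 0 0.03 0;0.75 0 0 0.03 0'|grep -E 'eef|ft'
python3 -m creep '0.75 0 0 0.01 0;0.75 0 0 0.01 0'|grep -E 'eef|ft'
python3 -m creep '0.75 0 0 0.01 0;0.75 0 0 0.01 0'|grep -E 'eef|ft'
```

```text
eef_pos: [0.5591, 0.1692, 0.1468]
ft_force: [0.3, 0.3, -2.6]
eef_pos: [0.5596, 0.1692, 0.1443]
ft_force: [-2.6, -0.3, 6.1]
eef_pos: [0.5597, 0.1694, 0.1441]
ft_force: [-3.8, -0.2, 12.4]
eef_pos: [0.5598, 0.1696, 0.1438]
ft_force: [-5.6, -0.1, 17.9]
```

```bash

python3 -m creep '0.75 0 0 -0.04 0;0.75 -0.013 0 -0.04 0;0.75 -0.013 0 -0.04 0;0.75 -0.013 0 -0.01 0;0.75 -0.013 0 -0.01 0'|grep -E 'eef|ft'
python3 -m creep '0.75 0 0 0.01 0;0.75 0 0 0.01 0'|grep -E 'eef|ft'
```

```text
eef_pos: [0.5581, 0.1706, 0.1399]
ft_force: [-0.5, -0.0, -1.8]
eef_pos: [0.5587, 0.1708, 0.1394]
ft_force: [-0.1, -0.3, -1.2]
```

The foot is now in the slot. I'll feel my way down for the gasket.

```bash

python3 -m creep '0.75 0 0 0.01 0;0.75 0 0 0.01 0'|grep -E 'eef|ft'
python3 -m creep '0.75 0 0 0.01 0;0.75 0 0 0.01 0'|grep -E 'eef|ft'
python3 -m creep '0.75 0 0 0.01 0;0.75 0 0 0.01 0'|grep -E 'eef|ft'
python3 tilt.py .037
```

```text
eef_pos: [0.5587, 0.1708, 0.138]
ft_force: [-0.2, 0.8, -2.2]
eef_pos: [0.5587, 0.1708, 0.1365]
ft_force: [-0.6, -0.1, -1.7]
eef_pos: [0.5586, 0.1708, 0.1349]
ft_force: [-0.3, 0.0, -1.4]
foot_edge 8 [0.555  0.1841 0.0383] [0.0012 0.0005 0.0007]
pour_edge 8 [0.5572 0.1858 0.1333] [0.0004 0.0004 0.0006]
```

```bash

python3 -m creep '0.75 0 0 0.01 0;0.75 0 0 0.01 0'|grep -E 'eef|ft'
python3 -m creep '0.75 0 0 0.01 0;0.75 0 0 0.01 0'|grep -E 'eef|ft'
python3 -m creep '0.75 0 0 0.01 0;0.75 0 0 0.01 0'|grep -E 'eef|ft'
```

```text
eef_pos: [0.5586, 0.1708, 0.1334]
ft_force: [0.1, 0.2, -2.2]
eef_pos: [0.5586, 0.1708, 0.1319]
ft_force: [-0.3, 1.2, -2.4]
eef_pos: [0.5586, 0.1708, 0.1304]
ft_force: [0.5, 0.2, -2.3]
```

```bash

python3 -m creep '0.75 0 0 0.01 0;0.75 0 0 0.01 0'|grep -E 'eef|ft'
python3 -m creep '0.75 0 0 0.01 0;0.75 0 0 0.01 0'|grep -E 'eef|ft'
```

```text
eef_pos: [0.5586, 0.1708, 0.129]
ft_force: [-0.1, -0.0, -1.9]
eef_pos: [0.5586, 0.1708, 0.1274]
ft_force: [0.3, 0.2, -1.7]
```

```bash

python3 -m creep '0.75 0 0 0.01 0;0.75 0 0 0.01 0'|grep -E 'eef|ft'
python3 -m creep '0.75 0 0 0.01 0;0.75 0 0 0.01 0'|grep -E 'eef|ft|clock'
```

```text
eef_pos: [0.5586, 0.1708, 0.1259]
ft_force: [-1.0, -1.3, -1.9]
clock: 46.15
eef_pos: [0.5586, 0.1708, 0.1245]
ft_force: [0.4, -0.3, -0.7]
```

```bash

python3 -m creep '0.75 0 0 0.007 0;0.75 0 0 0.007 0'|grep -E 'eef|ft'
```

```text
eef_pos: [0.5587, 0.1708, 0.1235]
ft_force: [-0.2, 0.2, -1.6]
```

```bash

python3 -m creep '0.75 0 0 0.01 0;0.75 0 0 0.01 0'|grep -E 'eef|ft'
python3 -m creep '0.75 0 0 0.005 0'|grep -E 'eef|ft'
```

```text
eef_pos: [0.5586, 0.1708, 0.1219]
ft_force: [-0.6, -0.5, -2.2]
eef_pos: [0.5588, 0.1709, 0.1213]
ft_force: [0.2, 0.3, -1.7]
```

```bash

python3 -m creep '0.75 0 0 0.01 0;0.75 0 0 0.01 0'|grep -E 'eef|ft'
python3 -m creep '0.75 0 0 0.007 0;0.75 0 0 0.007 0'|grep -E 'eef|ft'
```

```text
eef_pos: [0.5589, 0.1708, 0.1201]
ft_force: [0.4, 0.3, 0.3]
eef_pos: [0.5589, 0.1708, 0.1192]
ft_force: [-1.8, -1.1, 2.6]
```

Gasket contact felt (about 4 N, foot at about 22.5 mm). I'll ease up a touch, release and withdraw straight up.

```bash

python3 -m creep '0.77 0 0 -0.004 0;0.785 0 0 -0.004 0;0.79 0 0 -0.004 0;0.8 0 0 -0.004 0;0.85 0 0 -0.004 0;1 0 0 -0.004 0;1 0 0 -0.004 0'|grep -E 'eef|force|width'
python3 -m creep '1 0 0 -0.1 0;1 0 0 -0.3 0;1 0 0 -0.6 0;1 0 0 -0.6 0'|grep -E 'eef|ft'
python3 - <<'E'
from h import *
camera('side'); pts('side',('foot_edge','pour_edge','lever_grip'))
camera('wrist'); pts('wrist',('foot_edge','pour_edge'))
O=np.array([.5527,.1922]);u=np.array([-.269,.963])
bs=.1240;tgt(list(O+bs*u)+[.2545],195.6); print(telemetry.get_obs()['clock'])
E
```

```text
eef_pos: [0.5587, 0.1709, 0.1193]
ft_force: [0.3, -0.3, 0.2]
grip_width: 0.0853
grasp_force: 0.0
eef_pos: [0.5615, 0.1717, 0.2152]
ft_force: [0.8, -0.6, 0.2]
side foot_edge [(array([ 0.5446, -0.3434,  0.0084]), 0.91), (array([0.5537, 0.1812, 0.0238]), 0.78)]
side pour_edge [(array([ 0.4835, -0.0762,  0.0044]), 0.94), (array([0.56  , 0.1857, 0.1203]), 0.64), (array([ 0.466 , -0.3907,  0.0052]), 0.6)]
side lever_grip [(array([0.5198, 0.3135, 0.2481]), 0.87)]
wrist foot_edge [(array([0.535 , 0.0061, 0.0068]), 0.69), (array([0.5587, 0.1811, 0.0238]), 0.64)]
wrist pour_edge [(array([0.5577, 0.184 , 0.1193]), 0.57), (array([0.5514, 0.1893, 0.0728]), 0.32)]
tcp [0.5581 0.1706 0.2082] yaw -164.42 shift [-0.9746 -0.0031 -0.3089] turn -9.40216445157047e-05 q [ 0.2967  0.4297  0.156   1.2996  0.     -1.546 ]
49.0
```

The cassette stands (foot z 0.024, pouring edge 0.120). Next is the lever bar.

```bash

python3 -m creep '0.9 0 0 -0.35 0;0.8 0 0 -0.68 0;0.8 -0.35 0 -0.68 0;0.8 -0.7 0 -0.68 0;0.8 -0.98 -0.003 -0.68 0;0.8 -0.98 -0.003 -0.68 0;0.8 -0.98 -0.003 -0.55 0;0.8 -0.98 -0.003 -0.42 0;0.8 -0.98 -0.003 -0.31 0;0.8 -0.98 -0.003 -0.31 0'|grep -E 'eef|ft|clock'
python3 -m creep '0.65 0 0 0 0;0.58 0 0 0 0;0.54 0 0 0 0;0.5 0 0 0 0;0.48 0 0 0 0;0.48 0 0 0 0'|grep -E 'eef|force|width'
python3 - <<'E'
from h import *
tgt([.5193,.3116,.2545])
E
```

```text
clock: 50.25
eef_pos: [0.5191, 0.311, 0.2538]
ft_force: [0.5, 0.4, -0.1]
eef_pos: [0.5202, 0.3127, 0.2569]
ft_force: [0.5, -0.8, 5.6]
grip_width: 0.0439
grasp_force: 62.5
tcp [0.5202 0.3127 0.2569] yaw -164.45 shift [0.0056 0.0076 0.0161] turn None q [ 0.5414  0.4557  0.323   1.436  -0.0002 -1.3008]
```

```bash

python3 -m creep '0.5 0.08 0 -0.045 0;0.5 0.161 0 -0.08 0;0.5 0.245 0 -0.106 0;0.5 0.335 0 -0.126 0;0.5 0.425 0 -0.135 0;0.5 0.514 0 -0.137 0;0.5 0.604 0 -0.127 0;0.5 0.693 0 -0.111 0'|grep -E 'eef|force|width|clock'
python3 - <<'E'
from h import *
camera('side'); pts('side',('lever_grip',))
E
```

```text
clock: 52.0
eef_pos: [0.5463, 0.2122, 0.2729]
ft_force: [-4.7, 1.6, 3.9]
grip_width: 0.0439
grasp_force: 61.1
side lever_grip [(array([0.5436, 0.2246, 0.2648]), 0.79)]
```

```bash

python3 -m creep '0.5 0.086 0 0.026 0;0.5 0.169 0 0.061 0;0.5 0.249 0 0.103 0;0.5 0.323 0 0.153 0;0.5 0.393 0 0.211 0;0.5 0.456 0 0.275 0;0.5 0.513 0 0.345 0;0.5 0.562 0 0.42 0;0.5 0.603 0 0.499 0;0.5 0.637 0 0.583 0;0.5 0.637 0 0.583 0'|grep -E 'eef|force|width|clock'
python3 - <<'E'
from h import *
camera('side'); pts('side',('lever_grip','pour_edge'))
E
```

```text
clock: 53.48
eef_pos: [0.5712, 0.1156, 0.1839]
ft_force: [-6.1, -9.8, 5.8]
grip_width: 0.0439
grasp_force: 86.5
side lever_grip [(array([0.5728, 0.1263, 0.1905]), 0.88)]
side pour_edge [(array([ 0.4667, -0.3931, -0.0012]), 0.91), (array([0.5584, 0.1838, 0.1197]), 0.76), (array([ 0.3857, -0.0483,  0.0008]), 0.68), (array([ 0.4837, -0.0779,  0.0026]), 0.58)]
```

```bash

python3 -m creep '0.505 0.014 0 0.045 0;0.505 0.025 0 0.087 0;0.505 0.035 0 0.13 0;0.505 0.041 0 0.175 0;0.505 0.045 0 0.21 0;0.505 0.045 0 0.22 0;0.505 0.045 0 0.22 0'|grep -E 'eef|force|clock'
python3 -m creep '0.505 0.002 0 0.02 0;0.505 0.002 0 0.02 0'|grep -E 'eef|force'
python3 -m creep '0.505 0.002 0 0.02 0;0.505 0.002 0 0.02 0'|grep -E 'eef|force'
```

```text
clock: 54.5
eef_pos: [0.5729, 0.109, 0.1511]
ft_force: [-6.3, -11.3, 3.7]
grasp_force: 93.5
eef_pos: [0.5729, 0.1087, 0.1481]
ft_force: [-6.0, -11.9, 4.4]
grasp_force: 94.0
eef_pos: [0.573, 0.1085, 0.1451]
ft_force: [-6.8, -10.7, 5.0]
grasp_force: 94.5
```

```bash

python3 -m creep '0.505 0.008 0 0.02 0;0.505 0.008 0 0.02 0'|grep -E 'eef|force'
python3 -m creep '0.505 0 0 0.02 0;0.505 0 0 0.02 0'|grep -E 'eef|force'
python3 -m creep '0.505 0 0 0.013 0;0.505 0 0 0.013 0'|grep -E 'eef|force|clock'
```

```text
eef_pos: [0.573, 0.1083, 0.1423]
ft_force: [-6.9, -9.1, 6.1]
grasp_force: 94.9
eef_pos: [0.573, 0.1083, 0.1387]
ft_force: [-5.4, -8.3, 2.0]
grasp_force: 95.3
clock: 55.75
eef_pos: [0.573, 0.1082, 0.1369]
ft_force: [-5.8, -9.1, 3.8]
grasp_force: 95.6
```

```bash

python3 -m creep '0.505 0 0 0.013 0;0.505 0 0 0.013 0'|grep -E 'eef|force'
python3 -m creep '0.505 0 0 0.013 0;0.505 0 0 0.013 0'|grep -E 'eef|force|clock'
python3 - <<'E'
from h import *
camera('side'); pts('side',('lever_grip','pour_edge'))
camera('wrist'); pts('wrist',('lever_grip','pour_edge'))
E
```

```text
eef_pos: [0.573, 0.1082, 0.135]
ft_force: [-5.9, -8.2, 4.4]
grasp_force: 96.0
clock: 56.25
eef_pos: [0.5731, 0.1082, 0.1333]
ft_force: [-6.7, -10.0, 4.3]
grasp_force: 96.2
side lever_grip [(array([0.5706, 0.1162, 0.1431]), 0.56), (array([0.561 , 0.1806, 0.0641]), 0.24)]
side pour_edge [(array([ 0.4851, -0.0786,  0.0042]), 0.96), (array([ 0.4663, -0.3924,  0.0045]), 0.78), (array([0.5585, 0.1833, 0.1197]), 0.75)]
wrist lever_grip [(array([0.5727, 0.1094, 0.1447]), 0.56)]
wrist pour_edge []
```

```bash

python3 -m creep '0.505 0 0 0.015 0;0.505 0 0 0.03 0;0.505 0 0 0.03 0'|grep -E 'eef|ft'
python3 -m creep '0.505 0 0 0.015 0;0.505 0 0 0.03 0;0.505 0 0 0.03 0'|grep -E 'eef|ft|clock'
python3 - <<'E'
from h import *
for i in (1,2):
    camera('side'); pts('side',('lever_grip',))
    camera('wrist'); pts('wrist',('lever_grip',))
E
```

```text
eef_pos: [0.573, 0.1085, 0.1283]
ft_force: [-5.5, -8.3, 2.8]
clock: 57.3
eef_pos: [0.5729, 0.1087, 0.1242]
ft_force: [-6.4, -9.1, 4.4]
side lever_grip [(array([0.5744, 0.1116, 0.1321]), 0.91)]
wrist lever_grip [(array([0.572 , 0.1096, 0.1347]), 0.91)]
side lever_grip [(array([0.5733, 0.1152, 0.1342]), 0.81), (array([0.5559, 0.1938, 0.001 ]), 0.29)]
wrist lever_grip [(array([0.5747, 0.1088, 0.1329]), 0.85)]
```

```bash

python3 -m creep '0.505 0 0 0.014 0;0.505 0 0 0.014 0'|grep -E 'eef|ft'
python3 -m creep '0.505 0 0 0.01 0;0.505 0 0 0.01 0'|grep -E 'eef|ft'
python3 -m creep '0.505 0 0 0.01 0;0.505 0 0 0.01 0'|grep -E 'eef|ft|clock'
```

```text
eef_pos: [0.5728, 0.1089, 0.122]
ft_force: [-7.7, -6.6, 5.3]
eef_pos: [0.5728, 0.109, 0.1205]
ft_force: [-7.2, -7.7, 5.1]
clock: 58.45
eef_pos: [0.5728, 0.1092, 0.119]
ft_force: [-6.8, -6.6, 4.6]
```

```bash

python3 -m creep '0.505 0 0 0.01 0;0.505 0 0 0.01 0'|grep -E 'eef|ft'
python3 -m creep '0.505 0 0 0.01 0;0.505 0 0 0.01 0'|grep -E 'eef|ft'
python3 - <<'E'
from h import *
for i in (1,):
    camera('side'); pts('side',('lever_grip','pour_edge'))
    camera('wrist'); pts('wrist',('lever_grip',))
E
```

```text
eef_pos: [0.5727, 0.1093, 0.1175]
ft_force: [-7.1, -6.7, 5.2]
eef_pos: [0.5726, 0.1096, 0.1157]
ft_force: [-6.3, -4.6, 3.7]
side lever_grip []
side pour_edge [(array([ 0.4652, -0.3911,  0.003 ]), 0.83), (array([0.5578, 0.1842, 0.1203]), 0.79), (array([ 0.4852, -0.0788,  0.0051]), 0.57)]
wrist lever_grip [(array([0.5757, 0.1125, 0.128 ]), 0.98)]
```

```bash

python3 -m creep '0.505 0 0 0.01 0;0.505 0 0 0.01 0'|grep -E 'eef|ft'
python3 -m creep '0.505 0 0 0.007 0;0.505 0 0 0.007 0'|grep -E 'eef|ft|clock'
python3 - <<'E'
from h import *
for i in (1,2,3):
    camera('wrist'); pts('wrist',('lever_grip',))
camera('side'); pts('side',('pour_edge','lever_grip'))
E
```

```text
eef_pos: [0.5726, 0.1099, 0.1144]
ft_force: [-6.6, -4.0, 3.9]
clock: 59.7
eef_pos: [0.5725, 0.1101, 0.1132]
ft_force: [-6.9, -4.2, 3.5]
wrist lever_grip [(array([0.5722, 0.1116, 0.1234]), 0.73)]
wrist lever_grip [(array([0.5713, 0.1094, 0.125 ]), 0.79)]
wrist lever_grip [(array([0.5717, 0.1108, 0.1267]), 0.57)]
side pour_edge [(array([ 0.484 , -0.0782,  0.004 ]), 0.77), (array([ 0.466 , -0.393 ,  0.0039]), 0.66), (array([0.5582, 0.1834, 0.1162]), 0.62), (array([0.5711, 0.1158, 0.1226]), 0.39)]
side lever_grip [(array([0.5712, 0.1138, 0.1236]), 0.92), (array([0.5541, 0.1819, 0.0201]), 0.3)]
```

The bar has reached its expected rest height (about 0.125). I'll release gradually, then withdraw upward.

```bash

python3 -m creep '0.51 0 0 0 0;0.515 0 0 0 0;0.518 0 0 0 0;0.52 0 0 0 0;0.523 0 0 0 0;0.526 0 0 0 0;0.53 0 0 0 0;0.54 0 0 0 0;0.56 0 0 0 0;0.65 0 0 0 0;0.8 0 0 0 0;0.8 0 0 0 0'|grep -E 'eef|force|width'
python3 - <<'E'
from h import *
camera('wrist'); pts('wrist',('lever_grip',))
camera('side'); pts('side',('pour_edge','lever_grip'))
E
python3 -m creep '0.8 0 0 -0.05 0;0.85 0 0 -0.2 0;0.85 0 0 -0.4 0;0.85 0 0 -0.7 0;0.85 0 0 -0.9 0;0.85 0 0 -0.9 0;0.85 0 0 -0.9 0'|grep -E 'eef|ft|clock'
python3 - <<'E'
from h import *
for c in ('wrist','side','top'):
    camera(c); pts(c,('pour_edge','foot_edge','lever_grip','lever_hinge'))
for t in ('comb','timer','dropper_bottle'): pts('top',(t,))
E
```

```text
eef_pos: [0.5763, 0.1124, 0.115]
ft_force: [0.5, -0.5, 1.3]
grip_width: 0.0686
grasp_force: 0.0
wrist lever_grip [(array([0.5708, 0.1101, 0.1212]), 0.63)]
side pour_edge [(array([ 0.4687, -0.3913,  0.004 ]), 0.9), (array([0.558 , 0.1853, 0.1149]), 0.8), (array([ 0.4854, -0.0801,  0.0027]), 0.74)]
side lever_grip [(array([0.5723, 0.1147, 0.1242]), 0.67)]
clock: 62.78
eef_pos: [0.5752, 0.1121, 0.2491]
ft_force: [-0.9, 0.3, -0.9]
wrist pour_edge [(array([ 0.4875, -0.0802,  0.0072]), 0.74), (array([ 0.3864, -0.0491,  0.0031]), 0.7), (array([0.5575, 0.1851, 0.1174]), 0.63)]
wrist foot_edge [(array([0.558 , 0.1814, 0.0194]), 0.87), (array([0.5352, 0.0069, 0.0081]), 0.74)]
wrist lever_grip [(array([0.5723, 0.11  , 0.1245]), 0.83), (array([0.5547, 0.18  , 0.021 ]), 0.24)]
wrist lever_hinge [(array([0.5424, 0.2415, 0.1322]), 0.69)]
side pour_edge [(array([0.5561, 0.185 , 0.1174]), 0.76), (array([ 0.4848, -0.0773,  0.0047]), 0.74)]
side foot_edge [(array([0.5357, 0.0046, 0.0084]), 0.63), (array([0.5523, 0.1818, 0.021 ]), 0.62)]
side lever_grip [(array([0.571, 0.116, 0.122]), 0.72)]
side lever_hinge [(array([0.545 , 0.2427, 0.134 ]), 0.82)]
top pour_edge [(array([ 0.4825, -0.0754,  0.0024]), 0.95), (array([ 0.4648, -0.388 ,  0.0071]), 0.85), (array([0.5704, 0.1122, 0.1235]), 0.62)]
top foot_edge [(array([0.5351, 0.0038, 0.0081]), 0.56)]
top lever_grip [(array([0.5731, 0.1122, 0.1234]), 0.59)]
top lever_hinge []
top comb [(array([ 0.3838, -0.0532,  0.0026]), 0.58)]
top timer []
top dropper_bottle [(array([ 0.367 ,  0.059 , -0.0018]), 0.38)]
```

The cassette stands in the slot, the lever rests on it and the arm is clear, so I'll hand the job in.

```bash
python3 -c "
from workcell import ticket
print(ticket.job_done())"
```

```text
the job is handed in; nothing more can be done
None
```

The job is handed in at about 63 s: camera readings put the cassette upright in the slot, pouring edge up and short plate to the front, with the lever resting on it and the arm clear; on the way, its foot pressed the stand's lip at up to about 20 N while I straightened and seated it.

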